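# Sleeve on the shaft, then hold the cover over the pillars

### The arm

A 6-joint arm with a two-finger parallel gripper is mounted at the origin on the work surface. World frame = base frame: x ahead of the robot, y to its left, z up, the work surface at z = 0. Lengths are in m, angles in degrees, forces in N, time in s.
With the tool pointing down it reaches from about 0.25 to 0.725 m from the base axis. Payload 9.7 kg.
Tool frame: the origin (TCP) lies at the very end of the fingers, on their centre line; the grasp point (between the pads) lies 19 mm behind it; z points along the fingers, y is the line along which they close (so a half turn about z gives the same grasp; the last joint's range is limited). The gripper opens to 85 mm and grips with 20 to 120 N. Pads are 22 mm wide; open, the fingers measure 114 mm over their backs; the gripper's body (76 mm by 85 mm) begins 54 mm behind the grasp point. The pads swing forward as they close: fully open they stand 13 mm farther back than shut.
Start: joints at [-67.437, 4.979, 10.078, 95.1, 0, 90], TCP at [0.211, -0.508, 0.231] pointing down, gripper open.
Joint ranges: [-179.16, 179.16], [-48.56, 103.87], [-65.8, 70.77], [-126.05, 130.52], [-82.76, 87.17], [-180, 180]. Speed limits (degrees/s): [127.2, 127.2, 147.25, 180, 180, 180].

### API

Orientations are given as [roll, pitch, yaw] about the fixed x, y, z axes, in that order (R = Rz(yaw) Ry(pitch) Rx(roll)).
In Python, from workcell import bot gives the robot as it stands.
- The arm moves only by the tool step_arm, never from a script. Its argument "targets" is a list of rows, each a list of 3 entries, a list of its own where there are three numbers: the opening, from 0 (shut) to 1 (fully open), then the shift along the world's x, y, z in mm, then the turn, a rotation vector about the world's x, y, z in rad. In form: [[grip, [tx, ty, tz], [wx, wy, wz]], ...]. A call has 1 to 8 rows; each row is the pose to reach, as a shift and turn from the pose commanded when the call began; what a row does not reach only later rows make up. A row lasts 1/10 s, in which the tool goes at most 50 mm and 8.59 degrees, less where a joint would pass 70% of its speed; a pose out of reach is approached as far as the arm can. A call with a gripper value outside its range is refused whole. The fingers move at their own pace and stop on an object; "force" is the grip in N (left out, the last holds). Time passes only in rows, so rows that repeat a pose let the fingers close. It gives the time, the measured TCP pose, the force, the opening and the grip force at its end, in the units of the state.
- bot.get_obs(): the state, without advancing time (a new reading comes with each control period).
- bot.camera(name): name is "side" or "top" or "wrist"; returns (picture, depth): 400x640x3 uint8, red, green, blue; 400x640 float32, m along the optical axis (not along the pixel's ray), 0 where there is no reading.
- bot.camera_params(name): a dict with "K" (3x3 intrinsics, pixels), "k1" (the pictures are not rectified: a ray, as slopes to the right and down, at radius r is drawn at 1 + k1 r^2 times it, then the intrinsics apply), "R" (3x3) and "t" (3): a world point X has camera coordinates R X + t. Camera axes: x right, y down, z forward; pixel columns grow to the right and rows downward; lengths in m; the calibration is good to about 2 mm. A picture is of the moment at which its call begins: read the wrist's pose just before it. camera_params takes no time and is no camera call; for the wrist camera it gives the pose at the moment of the call.
- bot.job_done(): hands the job in; it is judged then, once.
The state is a dict: "time": time; "q": joint angles; "qd": joint speeds; "joint_efforts": joint torques, N m; "ee_pos": TCP position; "tcp_rot": TCP orientation; "wrist_force": force on the tool from outside, world axes, zero at the start; "torque": the same for the moment, N m; "opening": finger opening in m; "grasp_force": force on a finger pad.
Only numpy, scipy, OpenCV 4.12 (cv2) and the standard library are available. Lean on these libraries where they do the work, as an engineer would, in place of code of your own. Each camera call takes 0.05 s, during which the arm holds its last target. There are 200 camera calls.

### The job

Slide the plain round brass sleeve over the upright shaft of the fixture, right down onto the fixture's base plate, and let go of it. Then lift the cover plate by its bar handle and hold it level and still about 15 mm above the tops of the four pillars, its four corner holes lined up with the threaded holes so that screws could be dropped straight in; finish while still holding it there. The cover must never knock against the fixture, and the loose hexagonal rings on the bench stay where they are.

Things in the scene. Friction and masses are not known exactly. Their poses are not given: they have to be found in the camera images.
- fixture: Fixed on the bench: aluminium base plate 150 (x) x 110 (y) x 12 mm; in its middle an upright 20 mm steel shaft, chamfered top 52 mm above the bench; four square steel pillars, 18 mm wide, tops 58 mm above the bench, at x +-50, y +-28 mm, a 6 mm threaded hole in each top. Most finger room: closing along its y. Origin: on the shaft axis at bench level; z up, x along the long side
- thread_a (a point): Mouth of the threaded hole in the top of the pillar at fixture x = +50, y = +28 mm, 58 mm above the bench
- thread_b (a point): Mouth of the threaded hole in the top of the other diagonal pillar, at fixture x = -50, y = -28 mm, 58 mm above the bench
- sleeve: Loose plain round brass sleeve standing upright on the bench: 44 mm outside diameter, 24 mm bore, 28 mm high, about 0.18 kg. Origin: centre of its underside; z along its axis. It stands on one side of the fixture, the cover on the other; which side is which varies
- cover: Loose aluminium plate lying flat, 130 (x) x 84 (y) x 6 mm, 0.3 kg, 13 mm through holes at x +-50, y +-28 mm. Dark steel bar handle on its middle: bar 88 mm along x, 12 wide, 12 high, centre 36 mm above the underside, on posts at x +-38 mm, open between; centre of mass under its middle. Origin: centre of the underside; z up. Fits either way round (half turn)
- hole_a (a point): Centre of the cover's hole at cover x = +50, y = +28 mm, at the underside
- hole_b (a point): Centre of the cover's other diagonal hole at cover x = -50, y = -28 mm, at the underside
- nut0: brass hexagonal ring (54 mm across flats, 16 mm high, 32 mm hole), lying flat; a bystander, to be left where it is. Origin: centre of its underside
- nut1: brass hexagonal ring (54 mm across flats, 16 mm high, 32 mm hole), lying flat; a bystander, to be left where it is. Origin: centre of its underside
- nut2: brass hexagonal ring (54 mm across flats, 16 mm high, 32 mm hole), lying flat; a bystander, to be left where it is. Origin: centre of its underside
- nut3: brass hexagonal ring (54 mm across flats, 16 mm high, 32 mm hole), lying flat; a bystander, to be left where it is. Origin: centre of its underside

How it is judged:
By the outcome, as a careful person would: the job done as asked, in the order asked, and still so for the second after the job is handed in, while the arm keeps its last pose, push and grip.
It also fails if it takes over 64 s, if anything falls off the work surface, if the arm or the gripper's body presses on something with over 40 N, if the wrist force passes 120 N, or if a joint passes its speed limit or range.

## Working session

There is one attempt and no reset: what is moved stays moved. The work goes in short steps, Python scripts to look and compute and a tool call to move; the robot and the scene stay as the last step left them, time stands still between calls to the robot, and variables do not carry over. Pictures are saved under pics/ and viewed, at most 10 in all, crops included, and the job is handed in when it is done.

Besides the shell and the picture viewer there is one more tool, called after ">>>" by a JSON object that holds its "name" and its "arguments", one argument or row to a line. step_arm: Moves the arm, as the interface text tells. Its arguments: {"type":"object","properties":{"targets":{"type":"array","items":{"type":"array"}},"force":{"type":"number"}},"required":["targets"]}

```bash
mkdir -p pics; ls
cat > h.py <<'E'
import numpy as np, cv2
from workcell import bot
def cast(P,uv,z=None):
    """rays (undistorted) through pixels; on plane z if given"""
    uv=np.atleast_2d(np.asarray(uv,float)); K=np.array(P["K"])
    d=((uv-K[:2,2])/[K[0,0],K[1,1]]); rd=np.linalg.norm(d,axis=1); r=rd.copy()
    for _ in range(20): r=rd/(1+P["k1"]*r*r)
    d=d*(r/np.maximum(rd,1e-12))[:,None]
    R=np.array(P["R"]);t=np.array(P["t"])
    D=np.c_[d,np.ones(len(d))]@R; C=-R.T@t
    if z is None: return C,D
    return C+D*((z-C[2])/D[:,2])[:,None]
def depthpts(P,dep):
    v,u=np.mgrid[0:dep.shape[0],0:dep.shape[1]]
    C,D=cast(P,np.c_[u.ravel(),v.ravel()])
    return (C+D*dep.ravel()[:,None]).reshape(*dep.shape,3)
E
python3 - <<'E'
from h import *
for n in("top","side","wrist"):
    P=bot.camera_params(n); im,d=bot.camera(n)
    np.savez("/tmp/%s.npz"%n,im=im,d=d,**P); cv2.imwrite("pics/%s0.png"%n,im[:,:,::-1])
    C,_=cast(P,[[320,200]]); print(n,P["K"],P["k1"],C, cast(P,[[0,0],[639,0],[0,399],[639,399]],0).round(2).tolist(),(d>0).mean())
print(bot.get_obs())
E
```

```text
pics
top [[464.86345929   0.         321.81581659]
 [  0.         464.86345929 194.14240761]
 [  0.           0.           1.        ]] -0.02642545001951564 [0.31259467 0.00238868 1.1636352 ] [[1.19, 0.88, 0.0], [1.1, -0.96, 0.0], [0.11, 0.77, 0.0], [0.03, -0.75, 0.0]] 0.99596875
side [[385.2397593    0.         315.22807003]
 [  0.         385.2397593  200.97682735]
 [  0.           0.           1.        ]] -0.07928078343866102 [ 0.48790044 -0.65260905  0.60603494] [[-1.93, 3.28, 0.0], [3.99, 2.73, 0.0], [0.01, -0.36, 0.0], [1.04, -0.48, 0.0]] 0.9960546875
wrist [[292.83851035   0.         316.63253517]
 [  0.         292.83851035 205.39648245]
 [  0.           0.           1.        ]] -0.0013467596752694602 [ 0.28192069 -0.47851862  0.37266541] [[0.26, -0.11, 0.0], [0.53, -0.76, 0.0], [-0.34, -0.16, 0.0], [0.07, -1.15, 0.0]] 0.99604296875
{'time': 0.15, 'q': array([-6.74368148e+01,  5.00547309e+00,  1.00452156e+01,  9.51013966e+01,
        1.24696227e-03,  8.99989163e+01]), 'qd': array([ 0.01396867, -0.03927487,  0.11399356, -0.07676688, -0.04202628,
       -0.06185477]), 'joint_efforts': array([-3.92642069e-04, -5.20759785e+01,  4.65045762e+01,  1.38267648e-02,
        3.31410513e-05, -1.61658488e-05]), 'ee_pos': array([ 0.21097094, -0.50772829,  0.23073346]), 'tcp_rot': array([-1.79938346e+02, -1.24812764e-03,  2.25642675e+01]), 'wrist_force': array([ 0.89974112, -0.31805042,  0.48442441]), 'torque': array([ 0.00137561, -0.00027261, -0.01751846]), 'grasp_force': 0.0, 'opening': 0.08548217431619715}
```

View pics/top0.png

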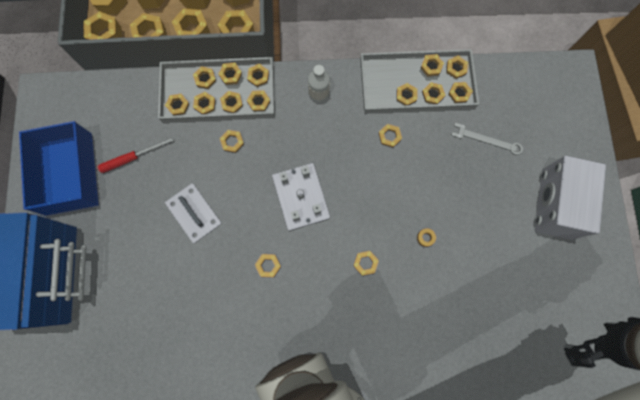

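View pics/side0.png

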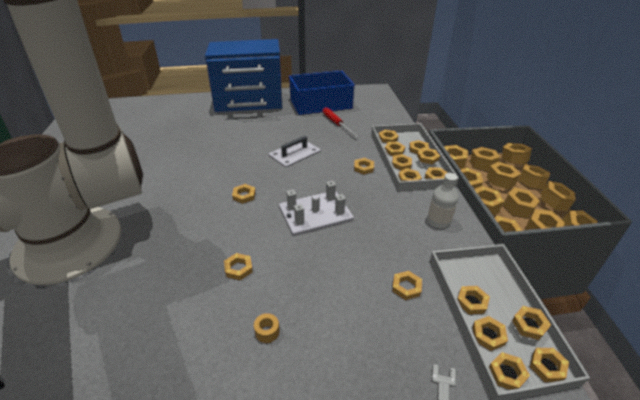

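The top view shows the sleeve at (427,238), the fixture at (300,196), the cover at (193,213), and nuts at (390,135), (366,263), (267,266) and (231,141). The side view agrees: sleeve (267,327), fixture (316,211), cover (295,150). Now coarse measurements from both views.

```bash
cat > m.py <<'E'
from h import *
def load(n):
    f=np.load("/tmp/%s.npz"%n); return f["im"],f["d"],{k:f[k] for k in("K","k1","R","t")}
for n,B in(("top",dict(sl=(405,215,450,262),fx=(262,155,338,238),cv=(155,175,228,250))),("side",dict(sl=(245,305,290,350),fx=(270,175,360,238),cv=(262,132,326,168)))):
    im,d,P=load(n); X=depthpts(P,d); hsv=cv2.cvtColor(im,cv2.COLOR_RGB2HSV)
    for k,(a,b,c,e) in B.items():
        s=(slice(b,e),slice(a,c)); h=hsv[s]; g=im[s].astype(int)
        m=(h[...,1]>110) if k=="sl" else (X[s][...,2]>.004)
        if k=="sl":m=m&(h[...,2]>60)
        lab=cv2.connectedComponentsWithStats(m.astype(np.uint8),connectivity=4); i=1+np.argmax(lab[2][1:,4]); m=lab[1]==i
        p=X[s][m]; v,u=np.nonzero(m)
        z=p[:,2]
        print(n,k,len(p),"px",(u.mean()+a).round(1),(v.mean()+b).round(1),"z pct",np.percentile(z,[5,25,50,75,95,99]).round(4),"mid",np.median(p,0).round(4))
        if k!="sl":
            r=cv2.minAreaRect((p[:,:2]*1000).astype(np.float32)); print("   rect mm",np.round(r[0],1),np.round(r[1],1),round(r[2],1))
        else:
            q=p[z>.02]; print("   top",q.mean(0).round(4),np.ptp(q,0).round(4))
        if k=="fx":
            q=p[z>.045]; print("  tops",len(q)); 
            mm=(m&(X[s][...,2]>.045)).astype(np.uint8); L=cv2.connectedComponentsWithStats(mm,connectivity=8)
            for j in range(1,L[0]):print("    ",L[2][j,4],X[s][L[1]==j].mean(0).round(4))
        if k=="cv":
            q=p[z>.03]; 
            if len(q)>5:
                r=cv2.minAreaRect((q[:,:2]*1000).astype(np.float32));print("  bar",len(q),q.mean(0).round(4),r)
E
python3 m.py
```

```text
top sl 166 px 426.0 237.2 z pct [0.0216 0.0251 0.0267 0.0285 0.0302 0.0313] mid [ 0.444  -0.268   0.0267]
   top [ 0.4443 -0.2684  0.0266] [0.04   0.0415 0.0115]
top fx 2511 px 300.2 196.8 z pct [0.0075 0.0099 0.0117 0.0139 0.0566 0.0597] mid [0.5624 0.0375 0.0117]
   rect mm [479.8  15.8] [330.2 112.4] 14.8
  tops 264
     60 [0.6157 0.0218 0.0746]
     59 [0.6022 0.0755 0.0744]
     1 [0.3126 0.0024 1.1636]
     11 [0.5666 0.0433 0.0498]
     12 [0.5646 0.0317 0.0508]
     1 [0.3126 0.0024 1.1636]
     1 [0.3126 0.0024 1.1636]
     1 [0.3126 0.0024 1.1636]
     1 [0.3126 0.0024 1.1636]
     1 [0.3126 0.0024 1.1636]
     59 [ 0.524  -0.0014  0.0562]
     57 [0.5106 0.0526 0.0564]
top cv 1025 px 192.2 212.5 z pct [0.0043 0.0052 0.0066 0.0091 0.0424 0.0448] mid [0.5351 0.3099 0.0066]
   rect mm [430.1 196.9] [443.3 100.3] 46.1
  bar 192 [0.5305 0.3015 0.0696] ((431.4684753417969, 178.3186798095703), (423.2584533691406, 34.3753776550293), 51.3104248046875)
side sl 556 px 266.3 327.6 z pct [0.0075 0.0167 0.0272 0.029  0.0303 0.031 ] mid [ 0.4493 -0.2785  0.0272]
   top [ 0.4495 -0.2741 
[... 233 characters left out ...]
0.5158 0.0403 0.0622]
     91 [0.625  0.0115 0.0615]
     35 [0.571  0.0316 0.05  ]
     1 [ 0.4879 -0.6526  0.606 ]
     99 [ 0.5301 -0.0057  0.0554]
     1 [ 0.4879 -0.6526  0.606 ]
     1 [ 0.4879 -0.6526  0.606 ]
     1 [ 0.4879 -0.6526  0.606 ]
     1 [ 0.4879 -0.6526  0.606 ]
     1 [ 0.4879 -0.6526  0.606 ]
     1 [ 0.4879 -0.6526  0.606 ]
     1 [ 0.4879 -0.6526  0.606 ]
     1 [ 0.4879 -0.6526  0.606 ]
side cv 757 px 294.3 151.2 z pct [0.0046 0.0057 0.0068 0.0185 0.042  0.044 ] mid [0.5413 0.3021 0.0068]
   rect mm [ 480.9 -140.2] [1013.7  150.8] 82.3
  bar 153 [0.5391 0.2748 0.0571] ((497.91986083984375, -156.02777099609375), (990.796630859375, 71.38520050048828), 84.7231674194336)
```

View pics/wrist0.png

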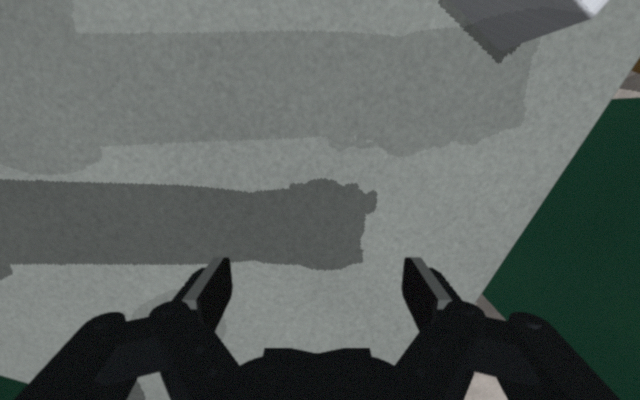

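Coarse poses agree with the text: sleeve about (0.444, -0.268) with its top at 27-28 mm, fixture about (0.564, 0.037) with yaw about 14.5°, cover about (0.535, 0.31). The wrist view shows only bare bench so far. I'm moving it over the sleeve, already at the fixture yaw.

>>> {"name": "step_arm", "arguments": {
  "targets": [
    [1,[35,45,-5],[0,0,-0.03]],
    [1,[70,90,-10],[0,0,-0.06]],
    [1,[105,135,-15],[0,0,-0.1]],
    [1,[135,180,-25],[0,0,-0.14]],
    [1,[159,221,-31],[0,0,-0.14]],
    [1,[159,221,-31],[0,0,-0.14]],
    [1,[159,221,-31],[0,0,-0.14]],
    [1,[159,221,-31],[0,0,-0.14]]
  ],
  "force": 40
}}

```text
time: 0.95
ee_pos: [0.3701, -0.2866, 0.2002]
tcp_rot: [180.0, 0.0, 14.6]
wrist_force: [0.1, 0.1, 0.5]
opening: 0.0854
grasp_force: 0.0
```

```bash
cat > w.py <<'E'
import sys
from h import *
n=sys.argv[1]; o=bot.get_obs(); P=bot.camera_params("wrist"); im,d=bot.camera("wrist")
np.savez("/tmp/%s.npz"%n,im=im,d=d,**P); cv2.imwrite("pics/%s.png"%n,im[:,:,::-1])
print(o["time"],o["ee_pos"].round(4),o["tcp_rot"].round(2))
X=depthpts(P,d); hsv=cv2.cvtColor(im,cv2.COLOR_RGB2HSV)
m=((hsv[...,1]>110)&(hsv[...,2]>60)&(hsv[...,0]>10)&(hsv[...,0]<32)).astype(np.uint8)
L=cv2.connectedComponentsWithStats(m)
for i in range(1,L[0]):
    if L[2][i,4]<150: continue
    cs=max(cv2.findContours((L[1]==i).astype(np.uint8),cv2.RETR_EXTERNAL,cv2.CHAIN_APPROX_NONE)[0],key=len)
    p=X[(L[1]==i)&(d>0)]; t=p[p[:,2]>np.percentile(p[:,2],90)-.004]
    c,r=cv2.minEnclosingCircle((t[:,:2]*1000).astype(np.float32))
    print("brass",L[2][i],L[3][i].round(1),"ztop",np.median(t[:,2]).round(4),"circ",np.round(c,1),round(r,1))
E
python3 w.py w1
```

```text
0.95 [ 0.3701 -0.2866  0.2002] [1.800e+02 2.000e-02 1.463e+01]
brass [ 300   89   41   44 1064] [320.1 110.2] ztop 0.0274 circ [ 448.8 -269.3] 21.6
brass [ 140   97   63   55 1942] [170.7 124.1] ztop 0.0154 circ [ 394.3 -115.4] 31.1
```

View pics/w1.png

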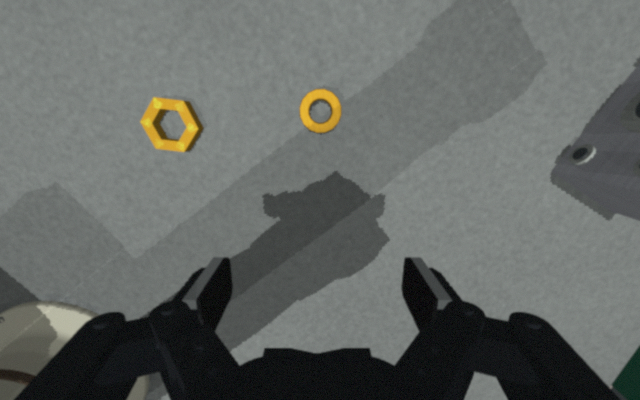

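The sleeve ring is at (320,110) with its top at 27.4 mm, and a nut is at (171,124). Next I view the shaft from the same relative pose, 24 mm higher, so that camera bias cancels.

>>> {"name": "step_arm", "arguments": {
  "targets": [
    [1,[17,44,4],[0,0,0]],
    [1,[34,88,8],[0,0,0]],
    [1,[51,132,12],[0,0,0]],
    [1,[68,175,16],[0,0,0]],
    [1,[85,219,20],[0,0,0]],
    [1,[102,263,24],[0,0,0]],
    [1,[119,307,24],[0,0,0]],
    [1,[119,307,24],[0,0,0]]
  ]
}}

```text
time: 1.8
ee_pos: [0.4905, 0.023, 0.2238]
tcp_rot: [-180.0, -0.0, 14.7]
wrist_force: [-0.4, 0.4, 0.3]
opening: 0.0852
grasp_force: 0.0
```

>>> {"name": "step_arm", "arguments": {
  "targets": [
    [1,[0,0,0],[0,0,0]],
    [1,[0,0,0],[0,0,0]]
  ]
}}

```text
time: 2.0
ee_pos: [0.489, 0.0186, 0.2243]
tcp_rot: [180.0, 0.0, 14.4]
wrist_force: [0.1, -0.3, -0.4]
opening: 0.0857
grasp_force: 0.0
```

```bash
python3 w.py w2
python3 - <<'E'
import cv2
im=cv2.imread("pics/w2.png"); cv2.imwrite("pics/w2c.png",cv2.resize(im[0:220,140:500],None,fx=2.2,fy=2.2,interpolation=cv2.INTER_CUBIC))
E
```

```text
2.0 [0.489  0.0186 0.2243] [1.7998e+02 1.0000e-02 1.4440e+01]
brass [ 537    0   69   57 2400] [569.9  25.1] ztop 0.0151 circ [ 722.  -202.1] 31.2
brass [ 195  201   49   47 1270] [219.6 224.4] ztop 0.0155 circ [399.9 125.6] 30.5
brass [ 496  243   45   38 1217] [518.3 261.5] ztop 0.0272 circ [ 448.7 -268.2] 22.1
brass [372 248  40  42 843] [389.2 267.7] ztop 0.0154 circ [440.7 -76.1] 90.4
```

View pics/w2c.png

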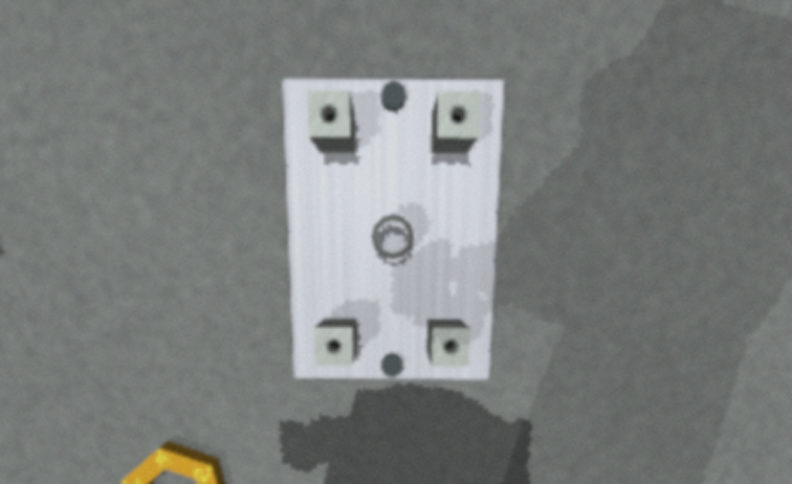

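The crop shows the fixture square to the image, with threaded holes at full-image (289,52), (348,52), (292,157), (345,157) and the shaft at (319,108).

```bash
cat > f.py <<'E'
from h import *
def load(n):
    f=np.load("/tmp/%s.npz"%n); return f["im"],f["d"],{k:f[k] for k in("K","k1","R","t")}
def dark(im,c,w=4,thr=25):
    g=cv2.cvtColor(im,cv2.COLOR_RGB2GRAY).astype(float); x,y=int(round(c[0])),int(round(c[1])); s=g[y-w:y+w+1,x-w:x+w+1]
    v,u=np.mgrid[y-w:y+w+1,x-w:x+w+1]; wt=np.clip(np.percentile(s,70)-thr-s,0,None)
    return np.array([(u*wt).sum(),(v*wt).sum()])/wt.sum()
def ring(im,d,P,c,w=30):
    h=cv2.cvtColor(im,cv2.COLOR_RGB2HSV); m=((h[...,1]>110)&(h[...,2]>60)).astype(np.uint8)
    x,y=map(int,c); k=np.zeros_like(m);k[max(0,y-w):y+w,x-w:x+w]=1; m*=k
    cs,hi=cv2.findContours(m,cv2.RETR_CCOMP,cv2.CHAIN_APPROX_NONE)
    for q,hh in zip(cs,hi[0]):
        if len(q)<20: continue
        e=cv2.fitEllipse(q.astype(np.float32)); yield ("hole" if hh[3]>=0 else "outer"),cast(P,[e[0]],.028)[0],np.array(e[0])
def corners_fit(Z,a=50,b=28):
    """Z: 4 pts in order (+,+),(+,-),(-,+),(-,-)"""
    c=Z.mean(0); dx=(Z[0]+Z[1]-Z[2]-Z[3])[:2]; dy=(Z[0]+Z[2]-Z[1]-Z[3])[:2]
    return c,np.degrees(np.arctan2(dx[1],dx[0])),np.degrees(np.arctan2(-dy[0],dy[1])),np.linalg.norm(dx)/2,np.linalg.norm(dy)/2
E
python3 - <<'E'
from f import *
im,d,P=load("w2")
px=[dark(im,c) for c in((289,52),(348,52),(292,157),(345,157))]; print(np.round(px,2).tolist())
c,*r=corners_fit(cast(P,px,.058)); print("fix",c.round(4),np.round(r,4))
X=depthpts(P,d)
for q in((284,57),(353,47),(287,162),(349,162),(318,108)):print(X[q[1]-1:q[1]+2,q[0]-1:q[0]+2,2].round(4).ravel()[[0,4,8]])
t=X[95:122,305:333].reshape(-1,3); t=t[(t[:,2]>.045)&(t[:,2]<.06)]; print("shaft",len(t),t.mean(0).round(4),(t.max(0)[:2]+t.min(0)[:2])/2)
for n,cc in(("w1",(320,110)),("w2",(518,261))):
    im,d,P=load(n)
    for a in ring(im,d,P,cc):print(n,a)
it,dt,Pt=load("top")
# two-view triangulated heights: shaft, thread & sleeve top vs top camera
for a in ring(it,dt,Pt,(426,237),20):print("top",a)
g=cv2.cvtColor(it,cv2.COLOR_RGB2GRAY)
def tri(Pa,ua,Pb,ub):
    A,a=cast(Pa,[ua]);B,b=cast(Pb,[ub]);s=np.linalg.lstsq(np.c_[a[0],-b[0]],B-A,rcond=None)[0];p,q=A+s[0]*a[0],B+s[1]*b[0];return (p+q)/2,np.linalg.norm(p-q)
w1=load("w1");u1=[a for a in ring(*w1,(320,110)) if a[0]=="hole"][0][2]
ut=[a for a in ring(it,dt,Pt,(426,237),20)]
for a in ut:print("tri sleeve",a[0],tri(w1[2],u1,Pt,a[2]))
# cover coarse from top
X=depthpts(Pt,dt)[175:250,155:228]; D=dt[175:250,155:228]
for lo,hi in((.004,.02),(.03,.06)):
    m=(X[...,2]>lo)&(X[...,2]<hi)&(D>0);q=X[m][:,:2]*1000;q=q[np.abs(q-np.median(q,0)).max(1)<90];print("cov",cv2.minAreaRect(q.astype(np.float32)),q.mean(0))
for k in((285,181),(309,173),(296,217),(319,209)):
    pass
E
```

```text
[[289.14, 51.6], [347.74, 51.99], [291.32, 156.8], [344.33, 156.79]]
fix [0.5708 0.0383 0.058 ] [14.1484 14.2534  0.0992  0.0556]
[0.0566 0.0586 0.0577]
[0.0575 0.0575 0.0585]
[0.0584 0.0579 0.0579]
[0.0568 0.0563 0.058 ]
[0.0096 0.0109 0.0117]
shaft 146 [0.5706 0.0384 0.0494] [0.57059975 0.0384394 ]
w1 ('outer', array([ 0.44929056, -0.26939991,  0.028     ]), array([320.04354858, 110.40702057]))
w1 ('hole', array([ 0.44869296, -0.26941893,  0.028     ]), array([319.91204834, 111.00693512]))
w2 ('outer', array([ 0.45309234, -0.25831237,  0.028     ]), array([518.30279541, 261.54455566]))
top ('outer', array([ 0.44408423, -0.26798004,  0.028     ]), array([426.04052734, 237.15795898]))
top ('hole', array([ 0.44404112, -0.26811463,  0.028     ]), array([426.0965271 , 237.17266846]))
tri sleeve outer (array([ 0.44720362, -0.27024449,  0.01541956]), np.float64(0.003632258967340339))
tri sleeve hole (array([ 0.44715414, -0.27026003,  0.01584784]), np.float64(0.003727134959214164))
cov ((536.5778198242188, 312.464111328125), (168.6725616455078, 162.1321563720703), 8.449663162231445) [535.37188329 310.53156687]
cov ((537.0650024414062, 310.40618896484375), (87.70297241210938, 12.938308715820312), 33.59952163696289) [536.34103675 309.50532428]
```

The wrist views agree with each other and with the stated heights: sleeve (0.449, -0.2694), shaft (0.5707, 0.0384), yaw 14.2°. The top camera is about 4 mm off in x. Next I grasp the sleeve.

>>> {"name": "step_arm", "arguments": {
  "targets": [
    [1,[-6,-43,-10],[0,0,0]],
    [1,[-12,-86,-30],[0,0,0]],
    [1,[-18,-129,-50],[0,0,0]],
    [1,[-24,-172,-70],[0,0,0]],
    [1,[-30,-215,-90],[0,0,0]],
    [1,[-36,-258,-110],[0,0,0]],
    [1,[-40,-289,-124],[0,0,0]],
    [1,[-40,-289,-124],[0,0,0]]
  ]
}}

```text
time: 2.85
ee_pos: [0.4462, -0.2728, 0.0981]
tcp_rot: [-179.9, 0.1, 14.2]
wrist_force: [-0.4, 1.3, 0.7]
opening: 0.0853
grasp_force: 0.0
```

>>> {"name": "step_arm", "arguments": {
  "targets": [
    [1,[0,0,-25],[0,0,0]],
    [1,[0,0,-50],[0,0,0]],
    [1,[0,0,-70],[0,0,0]],
    [1,[0,0,-85],[0,0,0]],
    [1,[0,0,-95],[0,0,0]],
    [1,[0,0,-97],[0,0,0]],
    [1,[0,0,-97],[0,0,0]],
    [1,[0,0,-97],[0,0,0]]
  ]
}}

```text
time: 3.65
ee_pos: [0.4495, -0.2692, 0.0043]
tcp_rot: [179.9, -0.1, 14.5]
wrist_force: [0.5, -0.4, 0.1]
opening: 0.0849
grasp_force: 0.0
```

```bash
python3 w.py w3
```

```text
3.65 [ 0.4495 -0.2692  0.0043] [ 1.7994e+02 -6.0000e-02  1.4540e+01]
brass [ 271  225   92  101 6873] [316.9 276.7] ztop 0.0272 circ [ 449.4 -269.1] 22.1
brass [   0  238   87  107 6430] [ 36.9 291.3] ztop 0.0153 circ [ 395.2 -120.3] 29.6
```

View pics/w3.png

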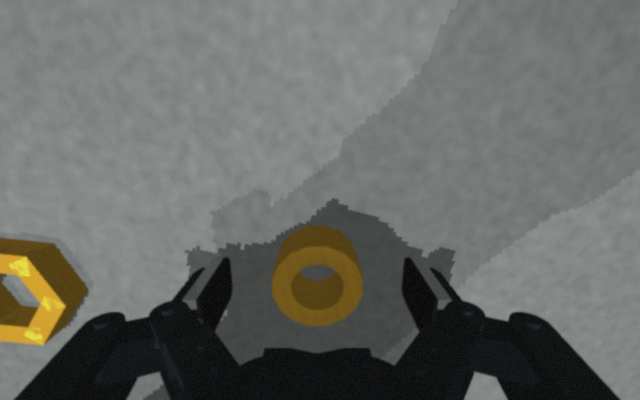

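The sleeve is at (317,277), midway between the pads at columns 230 and 404. I close the fingers and lift.

>>> {"name": "step_arm", "arguments": {
  "targets": [
    [0.3,[0,0,0],[0,0,0]],
    [0.3,[0,0,0],[0,0,0]],
    [0.3,[0,0,0],[0,0,0]],
    [0.3,[0,0,0],[0,0,0]],
    [0.3,[0,0,0],[0,0,0]],
    [0.3,[0,0,0],[0,0,0]],
    [0.3,[0,0,0],[0,0,0]],
    [0.3,[0,0,0],[0,0,0]]
  ],
  "force": 40
}}

```text
time: 4.5
ee_pos: [0.4492, -0.269, 0.0038]
tcp_rot: [180.0, -0.0, 14.5]
wrist_force: [-1.6, -0.0, 5.5]
opening: 0.0429
grasp_force: 40.8
```

>>> {"name": "step_arm", "arguments": {
  "targets": [
    [0.3,[0,0,5],[0,0,0]],
    [0.3,[0,0,20],[0,0,0]],
    [0.3,[0,0,50],[0,0,0]],
    [0.3,[0,0,80],[0,0,0]],
    [0.3,[0,0,96],[0,0,0]],
    [0.3,[0,0,96],[0,0,0]],
    [0.3,[0,0,96],[0,0,0]],
    [0.3,[0,0,96],[0,0,0]]
  ]
}}

```text
time: 5.3
ee_pos: [0.4485, -0.2686, 0.0981]
tcp_rot: [-179.9, 0.1, 14.5]
wrist_force: [-0.9, 0.8, -1.2]
opening: 0.0433
grasp_force: 41.0
```

```bash
python3 w.py w4
python3 - <<'E'
from f import *
o=bot.get_obs();print({k:np.round(o[k],4) for k in("ee_pos","tcp_rot","opening","grasp_force","wrist_force")})
im,d,P=load("w4")
X=depthpts(P,d);h=cv2.cvtColor(im,cv2.COLOR_RGB2HSV);v,u=np.nonzero((h[...,1]>110)&(h[...,2]>60)&(abs(np.mgrid[0:400,0:640][1]-317)<70))
print(len(u),u.min(),u.max(),v.min(),v.max(),np.percentile(X[v,u,2],[2,50,90,98]))
z=np.percentile(X[v,u,2],95)-.0015
for a in ring(im,d,P,(317,280),60):
    print(a, cast(P,[a[2]],z), cast(P,[a[2]],.124))
E
```

```text
5.3 [ 0.4485 -0.2686  0.0981] [-1.7993e+02  7.0000e-02  1.4540e+01]
brass [  84  193   84   69 3567] [124.9 226. ] ztop 0.0154 circ [ 394.6 -115.6] 31.2
brass [ 271  225   92  101 6924] [316.6 276.5] ztop 0.1215 circ [ 448.5 -268.2] 22.6
{'ee_pos': array([ 0.4484, -0.2686,  0.098 ]), 'tcp_rot': array([-1.799155e+02,  8.400000e-02,  1.453640e+01]), 'opening': np.float64(0.0427), 'grasp_force': np.float64(40.9785), 'wrist_force': array([ 0.2105, -0.9801, -2.4001])}
6924 271 362 225 325 [0.09716503 0.12089679 0.12211028 0.12266728]
('outer', array([ 0.40014541, -0.28077375,  0.028     ]), array([316.58737183, 276.25314331])) [[ 0.4539448  -0.26700988  0.12087351]] [[ 0.4557559  -0.26654653  0.124     ]]
('hole', array([ 0.40406211, -0.27977957,  0.028     ]), array([316.61102295, 271.88027954])) [[ 0.45614584 -0.26645118  0.12087351]] [[ 0.45789918 -0.26600249  0.124     ]]
```

View pics/w4.png

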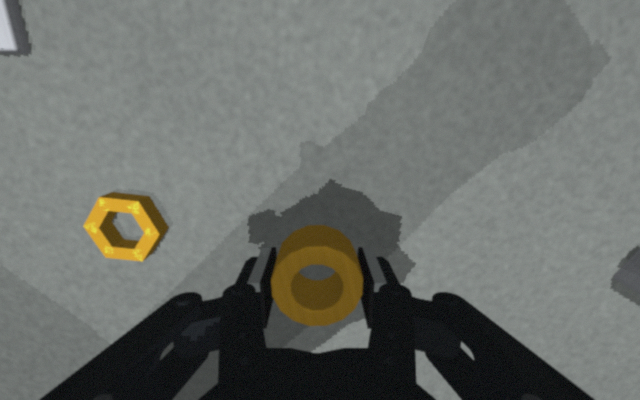

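The sleeve is held and has not shifted: the ring is still centred at (317,276), with offset to the TCP of about 0. I carry it over the shaft.

>>> {"name": "step_arm", "arguments": {
  "targets": [
    [0.3,[15,40,0],[0,0,0]],
    [0.3,[32,80,0],[0,0,0]],
    [0.3,[49,123,0],[0,0,0]],
    [0.3,[66,166,0],[0,0,0]],
    [0.3,[83,209,0],[0,0,0]],
    [0.3,[100,252,0],[0,0,0]],
    [0.3,[115,290,0],[0,0,0]],
    [0.3,[121.6,307.5,0],[0,0,0]]
  ]
}}

```text
time: 6.15
ee_pos: [0.5708, 0.0417, 0.0979]
tcp_rot: [-180.0, 0.1, 14.7]
wrist_force: [-0.2, -1.5, -1.2]
opening: 0.043
grasp_force: 41.1
```

>>> {"name": "step_arm", "arguments": {
  "targets": [
    [0.3,[0,0,0],[0,0,0]],
    [0.3,[0,0,0],[0,0,0]],
    [0.3,[0,0,-10],[0,0,0]],
    [0.3,[0,0,-20],[0,0,0]],
    [0.3,[0,0,-30],[0,0,0]],
    [0.3,[0,0,-34],[0,0,0]],
    [0.3,[0,0,-34],[0,0,0]],
    [0.3,[0,0,-34],[0,0,0]]
  ]
}}

```text
time: 6.95
ee_pos: [0.5707, 0.0384, 0.0654]
tcp_rot: [180.0, -0.0, 14.5]
wrist_force: [-0.5, 1.0, -1.9]
opening: 0.0428
grasp_force: 41.1
```

```bash
python3 w.py w5
python3 - <<'E'
from f import *
im,d,P=load("w5")
bot_=[bot.get_obs()["ee_pos"]];print(bot_)
cv2.imwrite("pics/w5c.png",cv2.resize(im[150:370,180:460,::-1],None,fx=2.5,fy=2.5,interpolation=cv2.INTER_CUBIC))
E
```

```text
6.95 [0.5707 0.0384 0.0654] [ 1.800e+02 -1.000e-02  1.453e+01]
brass [ 271  225   92  101 6824] [316.6 276.8] ztop 0.0888 circ [570.7  38.9] 22.2
brass [173 364  36  36 655] [193.8 386. ] ztop 0.0154 circ [479.   94.3] 99.7
[array([0.57085372, 0.03854565, 0.0656929 ])]
```

View pics/w5c.png

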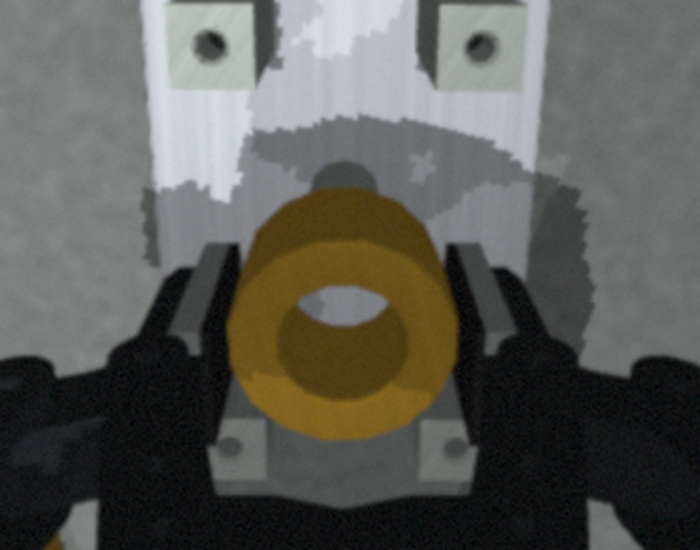

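Held above the shaft, the sleeve centre (crop column 344) sits midway between the thread pairs (345 and 343). I check the fixture centre from these four holes before lowering.

Run:
```python
from f import *
im,d,P=load("w5")
px=[dark(im,c,w) for c,w in (((264,168.4),8),((372.4,168.4),8),((272,328.8),6),((362.4,329),6))]; print(np.round(px,1).tolist())
c,*r=corners_fit(cast(P,px,.058)); print("fix",c.round(4),np.round(r,4))
```

```text
[[264.0, 167.7], [371.7, 168.2], [269.4, 327.0], [365.2, 326.5]]
fix [0.5723 0.0385 0.058 ] [14.3881 14.5694  0.098   0.057 ]
```

>>> {"name": "step_arm", "arguments": {
  "targets": [
    [0.3,[0.4,0,-4],[0,0,0]],
    [0.3,[0.4,0,-8],[0,0,0]],
    [0.3,[0.4,0,-11],[0,0,0]],
    [0.3,[0.4,0,-14],[0,0,0]],
    [0.3,[0.4,0,-17],[0,0,0]],
    [0.3,[0.4,0,-17],[0,0,0]],
    [0.3,[0.4,0,-17],[0,0,0]]
  ]
}}

```text
time: 7.7
ee_pos: [0.571, 0.0386, 0.0483]
tcp_rot: [180.0, 0.0, 14.5]
wrist_force: [0.0, -0.6, -1.0]
opening: 0.0428
grasp_force: 41.1
```

The force is nil and the sleeve bottom is already below the shaft top. I continue down.

>>> {"name": "step_arm", "arguments": {
  "targets": [
    [0.3,[0,0,-6],[0,0,0]],
    [0.3,[0,0,-12],[0,0,0]],
    [0.3,[0,0,-18],[0,0,0]],
    [0.3,[0,0,-24],[0,0,0]],
    [0.3,[0,0,-28],[0,0,0]],
    [0.3,[0,0,-30],[0,0,0]],
    [0.3,[0,0,-31],[0,0,0]],
    [0.3,[0,0,-31],[0,0,0]]
  ]
}}

```text
time: 8.5
ee_pos: [0.5711, 0.0386, 0.0173]
tcp_rot: [180.0, -0.0, 14.5]
wrist_force: [-0.1, 0.0, -1.6]
opening: 0.043
grasp_force: 41.1
```

>>> {"name": "step_arm", "arguments": {
  "targets": [
    [0.3,[0,0,-0.5],[0,0,0]],
    [0.3,[0,0,-1],[0,0,0]],
    [0.3,[0,0,-1],[0,0,0]]
  ]
}}

```text
time: 8.8
ee_pos: [0.5711, 0.0386, 0.0163]
tcp_rot: [180.0, -0.0, 14.5]
wrist_force: [-0.3, -0.6, -1.5]
opening: 0.043
grasp_force: 41.1
```

>>> {"name": "step_arm", "arguments": {
  "targets": [
    [0.3,[0,0,-0.5],[0,0,0]],
    [0.3,[0,0,-1],[0,0,0]],
    [0.3,[0,0,-1],[0,0,0]]
  ]
}}

```text
time: 9.1
ee_pos: [0.5711, 0.0386, 0.0158]
tcp_rot: [180.0, -0.0, 14.5]
wrist_force: [-2.7, -0.0, 4.9]
opening: 0.0431
grasp_force: 41.6
```

The sleeve is seated on the base plate, with the vertical force up by 6 N. I release it, rise straight up and back off to look.

>>> {"name": "step_arm", "arguments": {
  "targets": [
    [1,[0,0,0],[0,0,0]],
    [1,[0,0,0],[0,0,0]],
    [1,[0,0,0],[0,0,0]],
    [1,[0,0,0],[0,0,0]],
    [1,[0,0,0],[0,0,0]],
    [1,[0,0,10],[0,0,0]],
    [1,[0,0,40],[0,0,0]],
    [1,[0,0,80],[0,0,0]]
  ]
}}

```text
time: 9.9
ee_pos: [0.5699, 0.0385, 0.0952]
tcp_rot: [-180.0, 0.2, 14.5]
wrist_force: [0.8, -0.3, 0.1]
opening: 0.0854
grasp_force: 0.0
```

>>> {"name": "step_arm", "arguments": {
  "targets": [
    [1,[0,0,45],[0,0,0]],
    [1,[0,0,90],[0,0,0]],
    [1,[-38,-10,120],[0,0,0]],
    [1,[-78,-20,128],[0,0,0]],
    [1,[-78,-20,128],[0,0,0]],
    [1,[-78,-20,128],[0,0,0]]
  ]
}}

```text
time: 10.5
ee_pos: [0.493, 0.0185, 0.2247]
tcp_rot: [180.0, -0.2, 14.5]
wrist_force: [0.7, -0.4, 0.3]
opening: 0.0853
grasp_force: 0.0
```

```bash
python3 w.py w6
python3 - <<'E'
from f import *
im,d,P=load("w6")
X=depthpts(P,d)
m=(X[...,2]>.05)&(X[...,2]<.066)&(abs(X[...,0]-.571)<.09)&(abs(X[...,1]-.038)<.09)&(d>0)
L=cv2.connectedComponentsWithStats(m.astype(np.uint8))
Z=[]
for i in range(1,L[0]):
    if L[2][i,4]>40:
        c0=L[3][i]; c=dark(im,c0,5); print(L[2][i,4],c0.round(1),c.round(1),cast(P,[c],.058).round(4)); Z.append(cast(P,[c],.058)[0])
if len(Z)==4:
    a=np.radians(14.4);Z=np.array(Z);q=(Z-Z.mean(0))[:,:2]@np.array([[np.cos(a),-np.sin(a)],[np.sin(a),np.cos(a)]])
    o=[int(np.argmax(q@s)) for s in ([1,1],[1,-1],[-1,1],[-1,-1])]
    c,*r=corners_fit(Z[o]);print("fix",c.round(4),np.round(r,4))
E
```

```text
10.5 [0.493  0.0185 0.2247] [ 1.7997e+02 -1.5000e-01  1.4520e+01]
brass [ 534    0   68   61 2509] [567.5  28.6] ztop 0.0152 circ [ 721.6 -201.7] 31.1
brass [297  91  40  41 896] [316.7 110.9] ztop 0.0393 circ [571.1  38.8] 21.1
brass [ 195  204   49   47 1256] [218.9 227.3] ztop 0.0154 circ [399.7 125.9] 30.7
brass [371 251  37  42 850] [388.1 271.2] ztop 0.0155 circ [442.3 -76.7] 91.0
384 [288.   57.3] [288.1  56.6] [[0.6122 0.0775 0.058 ]]
401 [346.2  57.3] [346.5  57. ] [[0.6258 0.0235 0.058 ]]
295 [290.3 160.6] [290.3 160.7] [[0.5159 0.0532 0.058 ]]
274 [343. 161.] [343. 161.] [[ 0.5295 -0.0007  0.058 ]]
fix [0.5708 0.0384 0.058 ] [14.1568 14.1617  0.0993  0.0556]
```

The sleeve is seated on the shaft, its top at 39-40 mm as expected. The fixture measures (0.5708, 0.0384) with yaw 14.16° in the wrist camera. Now I look at the cover.

>>> {"name": "step_arm", "arguments": {
  "targets": [
    [1,[-3,41,-8],[0,0,0.08]],
    [1,[-6,82,-16],[0,0,0.16]],
    [1,[-9,123,-24],[0,0,0.25]],
    [1,[-12,164,-32],[0,0,0.34]],
    [1,[-15,205,-42],[0,0,0.34]],
    [1,[-19,246,-52],[0,0,0.34]],
    [1,[-19,246,-52],[0,0,0.34]],
    [1,[-19,246,-52],[0,0,0.34]]
  ]
}}

```text
time: 11.35
ee_pos: [0.4738, 0.2656, 0.1699]
tcp_rot: [-180.0, 0.2, 34.2]
wrist_force: [0.1, -0.4, -0.5]
opening: 0.0856
grasp_force: 0.0
```

>>> {"name": "step_arm", "arguments": {
  "targets": [
    [1,[0,0,0],[0,0,0]]
  ]
}}

```text
time: 11.45
ee_pos: [0.4744, 0.2643, 0.1709]
tcp_rot: [180.0, 0.0, 34.0]
wrist_force: [-1.1, -0.6, -0.1]
opening: 0.0855
grasp_force: 0.0
```

```bash
python3 w.py w7
python3 - <<'E'
from f import *
im,d,P=load("w7")
X=depthpts(P,d)
for lo,hi in((.003,.012),(.034,.055)):
    m=(X[...,2]>lo)&(X[...,2]<hi)&(abs(X[...,0]-.54)<.1)&(abs(X[...,1]-.31)<.1)&(d>0)
    L=cv2.connectedComponentsWithStats(m.astype(np.uint8));i=1+np.argmax(L[2][1:,4]);m=L[1]==i
    print(lo,m.sum(),"z",np.median(X[m][:,2]).round(4),cv2.minAreaRect((X[m][:,:2]*1000).astype(np.float32)),L[3][i])
cv2.imwrite("pics/w7c.png",cv2.resize(im[0:240,170:470,::-1],None,fx=2.5,fy=2.5,interpolation=cv2.INTER_CUBIC))
E
```

```text
11.45 [0.4744 0.2643 0.1709] [1.7999e+02 5.0000e-02 3.4010e+01]
brass [ 484    0   73   34 1512] [517.  14.] ztop 0.0152 circ [717.5 209.6] 28.4
brass [ 516  214   59   46 1594] [543.  235.3] ztop 0.0392 circ [570.1  39.7] 22.2
brass [ 353  277   51   50 1544] [377.  301.5] ztop 0.0154 circ [431.5 167.8] 81.7
brass [492 377  16  23 209] [498.1 391. ] ztop 0.0155 circ [439.5  50.6] 169.5
0.003 9672 z 0.0054 ((541.6359252929688, 313.5135192871094), (130.44607543945312, 84.15287780761719), 34.28160095214844) [313.12272539 102.00620347]
0.034 1413 z 0.0413 ((541.7893676757812, 313.8953857421875), (87.15304565429688, 11.582537651062012), 34.12218475341797) [312.72753008 103.13234253]
```

View pics/w7c.png

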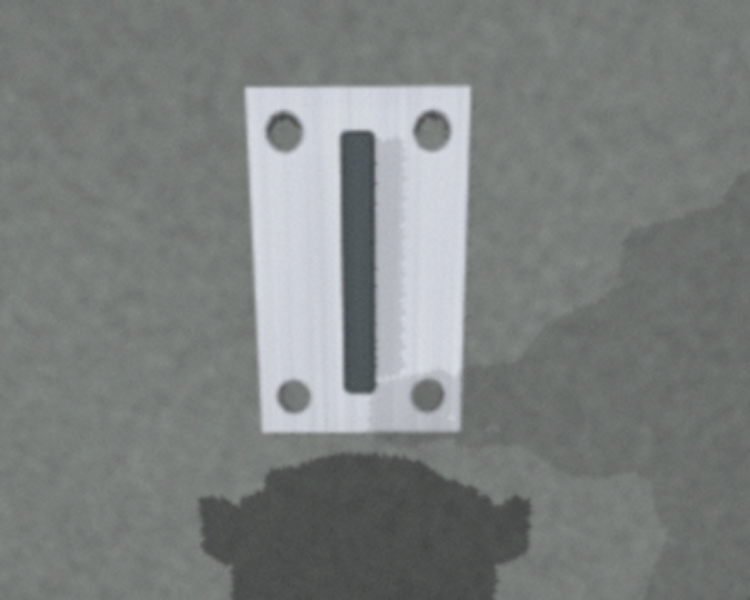

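The cover is at (0.5417, 0.3137) with yaw 34.2°. Its holes show at crop (285,131), (431,131), (294,396), (427,396), and the bar is at centre column 358. Plate top 5.4 mm and bar top 41.3 mm match the text. I grasp the bar.

>>> {"name": "step_arm", "arguments": {
  "targets": [
    [1,[28,20,-20],[0,0,0.003]],
    [1,[56,41,-40],[0,0,0.003]],
    [1,[67.7,49.3,-70],[0,0,0.003]],
    [1,[67.7,49.3,-100],[0,0,0.003]],
    [1,[67.7,49.3,-125],[0,0,0.003]],
    [1,[67.7,49.3,-145],[0,0,0.003]],
    [1,[67.7,49.3,-154],[0,0,0.003]],
    [1,[67.7,49.3,-154],[0,0,0.003]]
  ]
}}

```text
time: 12.3
ee_pos: [0.5416, 0.3128, 0.0164]
tcp_rot: [-180.0, 0.1, 34.1]
wrist_force: [0.8, 0.0, 0.1]
opening: 0.0853
grasp_force: 0.0
```

>>> {"name": "step_arm", "arguments": {
  "targets": [
    [0.02,[0,0,0],[0,0,0]],
    [0.02,[0,0,0],[0,0,0]],
    [0.02,[0,0,0],[0,0,0]],
    [0.02,[0,0,0],[0,0,0]],
    [0.02,[0,0,0],[0,0,0]],
    [0.02,[0,0,0],[0,0,0]],
    [0.02,[0,0,0],[0,0,0]],
    [0.02,[0,0,0],[0,0,0]]
  ],
  "force": 80
}}

```text
time: 13.1
ee_pos: [0.542, 0.314, 0.0179]
tcp_rot: [180.0, -0.0, 34.2]
wrist_force: [-0.6, -1.5, 5.1]
opening: 0.0104
grasp_force: 79.0
```

Gripped. I lift it gently to 130 mm and look.

>>> {"name": "step_arm", "arguments": {
  "targets": [
    [0.02,[0,0,2],[0,0,0]],
    [0.02,[0,0,8],[0,0,0]],
    [0.02,[0,0,20],[0,0,0]],
    [0.02,[0,0,45],[0,0,0]],
    [0.02,[0,0,75],[0,0,0]],
    [0.02,[0,0,105],[0,0,0]],
    [0.02,[0,0,125],[0,0,0]],
    [0.02,[0,0,130],[0,0,0]]
  ]
}}

```text
time: 13.9
ee_pos: [0.5426, 0.3145, 0.1509]
tcp_rot: [180.0, -0.3, 34.2]
wrist_force: [0.0, -0.5, -3.5]
opening: 0.0104
grasp_force: 78.2
```

>>> {"name": "step_arm", "arguments": {
  "targets": [
    [0.02,[0,0,0],[0,0,0]],
    [0.02,[0,0,0],[0,0,0]],
    [0.02,[0,0,0],[0,0,0]]
  ]
}}

```text
time: 14.2
ee_pos: [0.5412, 0.3136, 0.1457]
tcp_rot: [-180.0, 0.1, 34.2]
wrist_force: [-0.4, 0.0, -2.7]
opening: 0.0103
grasp_force: 78.1
```

```bash
cat > c.py <<'E'
import sys
from f import *
def cover(n):
    im,d,P=load(n); X=depthpts(P,d); o=bot.get_obs(); c=o["ee_pos"]
    m=(abs(X[...,2]-(c[2]-.011))<.009)&(np.hypot(X[...,0]-c[0],X[...,1]-c[1])<.085)&(d>0)
    L=cv2.connectedComponentsWithStats(m.astype(np.uint8));i=1+np.argmax(L[2][1:,4]);m=L[1]==i;p=X[m]
    A=np.c_[p[:,:2]-c[:2],np.ones(len(p))];s=np.linalg.lstsq(A,p[:,2],rcond=None)[0]
    print("ee",c.round(4),o["tcp_rot"].round(2),"torque",o["torque"].round(3),"F",o["wrist_force"].round(1),o["opening"].round(4))
    print("plate px",m.sum(),"slopes deg",np.degrees(s[:2]).round(2),"ztop at tcp",s[2].round(4),"rows",np.nonzero(m)[0].min(),np.nonzero(m)[0].max())
    print("rect",cv2.minAreaRect((p[:,:2]*1000).astype(np.float32)))
if __name__=="__main__":cover(sys.argv[1])
E
python3 w.py w8|head -1; python3 c.py w8
```

```text
14.2 [0.5412 0.3136 0.1457] [-1.7999e+02  1.4000e-01  3.4200e+01]Traceback (most recent call last):
  File "c.py", line 11, in <module>
    if __name__=="__main__":cover(sys.argv[1])
                            ~~~~~^^^^^^^^^^^^^
  File "c.py", line 8, in cover
    print("ee",c.round(4),o["tcp_rot"].round(2),"torque",o["torque"].round(3),"F",o["wrist_force"].round(1),o["opening"].round(4))
                                                                                                            ^^^^^^^^^^^^^^^^^^
AttributeError: 'float' object has no attribute 'round'
```

View pics/w8.png

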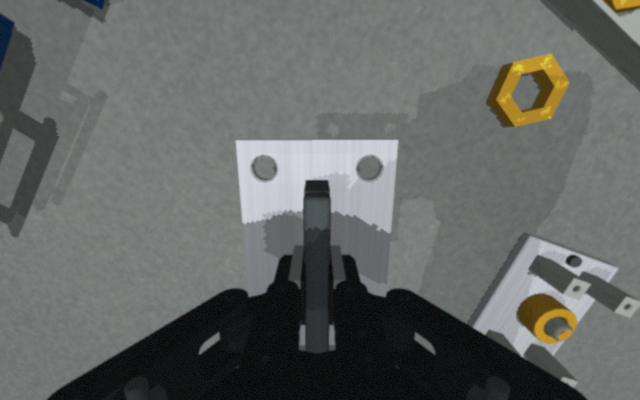

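The cover hangs square in the grip: its front holes are at (264,168) and (369,168) and the bar is centred at column 317. That was my last picture, so I measure numerically from here.

```bash
sed -i 's/,o\["opening"\].round(4)//' c.py
cat >> c.py <<'E'
    im,d,P=load(sys.argv[1]); o=bot.get_obs(); c=o["ee_pos"];zt=c[2]-.0105 if len(sys.argv)<3 else float(sys.argv[2])
    g=cv2.cvtColor(im,cv2.COLOR_RGB2GRAY); Z=[]
    for q in((264,168),(369,168)):
        s=g[q[1]-18:q[1]+19,q[0]-18:q[0]+19]; th,b=cv2.threshold(s,0,255,cv2.THRESH_BINARY_INV+cv2.THRESH_OTSU)
        L=cv2.connectedComponentsWithStats(b); i=L[1][18,18]; cs=max(cv2.findContours((L[1]==i).astype(np.uint8),cv2.RETR_EXTERNAL,cv2.CHAIN_APPROX_NONE)[0],key=len)
        e=cv2.fitEllipse(cs); u=np.array(e[0])+np.array(q)-18; p=cast(P,[u],zt)[0]; Z.append(p); print("hole",i,L[2][i],u.round(1),np.round(e[1],1),p.round(4))
    a=np.radians(o["tcp_rot"][2]);R=np.array([[np.cos(a),np.sin(a)],[-np.sin(a),np.cos(a)]])
    print("in tool axes (along x, along left y) mm",[(R@(z-c)[:2]*1000).round(1) for z in Z])
E
python3 c.py w8
```

```text
File "c.py", line 12
    im,d,P=load(sys.argv[1]); o=bot.get_obs(); c=o["ee_pos"];zt=c[2]-.0105 if len(sys.argv)<3 else float(sys.argv[2])
IndentationError: unexpected indent
```

```bash
sed -i 's/^if __name__.*/if __name__=="__main__":\n    cover(sys.argv[1])/' c.py; python3 c.py w8
```

```text
ee [0.5412 0.3136 0.1458] [-1.7999e+02  1.3000e-01  3.4200e+01] torque [-0.016 -0.077  0.024] F [-0.3  0.8 -3.7]
plate px 17068 slopes deg [-0.3  -0.12] ztop at tcp 0.1332 rows 139 296
rect ((555.6783447265625, 323.2154541015625), (94.30326843261719, 84.45121765136719), 34.292232513427734)
hole 1 [  5   5  27  27 556] [263.8 167.9] [25.1 26.4] [0.5672 0.3643 0.1353]
hole 1 [  5   5  27  27 551] [369.2 168.2] [25.  26.3] [0.5981 0.3187 0.1353]
in tool axes (along x, along left y) mm [array([50. , 27.3]), array([ 49.9, -27.8])]
```

The cover is rigidly aligned with the tool: holes at (50, ±27.5) mm in tool axes, tilt 0.3° or less, underside = TCP − 18 mm. I carry it to the fixture at this safe height, turning −20.1°.

>>> {"name": "step_arm", "arguments": {
  "targets": [
    [0.02,[3,-25,0],[0,0,-0.03]],
    [0.02,[7,-65,0],[0,0,-0.08]],
    [0.02,[11,-105,0],[0,0,-0.14]],
    [0.02,[15,-145,0],[0,0,-0.2]],
    [0.02,[19,-185,0],[0,0,-0.26]],
    [0.02,[23,-225,0],[0,0,-0.31]],
    [0.02,[27,-258,0],[0,0,-0.34]],
    [0.02,[29.1,-275.4,0],[0,0,-0.351]]
  ]
}}

```text
time: 15.05
ee_pos: [0.5706, 0.0359, 0.1466]
tcp_rot: [180.0, 0.1, 13.9]
wrist_force: [-0.7, 0.5, -2.9]
opening: 0.0103
grasp_force: 78.3
```

>>> {"name": "step_arm", "arguments": {
  "targets": [
    [0.02,[0,0,0],[0,0,0]],
    [0.02,[0,0,0],[0,0,0]],
    [0.02,[0,0,-10],[0,0,0]],
    [0.02,[0,0,-20],[0,0,0]],
    [0.02,[0,0,-25],[0,0,0]],
    [0.02,[0,0,-25],[0,0,0]],
    [0.02,[0,0,-25],[0,0,0]]
  ]
}}

```text
time: 15.75
ee_pos: [0.5707, 0.0388, 0.1221]
tcp_rot: [-180.0, 0.0, 14.1]
wrist_force: [0.5, -0.0, -3.4]
opening: 0.0106
grasp_force: 78.3
```

```bash
python3 w.py w9|head -1; python3 c.py w9
python3 - <<'E'
from h import *
for n in ("side",):
    P=bot.camera_params(n); im,d=bot.camera(n); np.savez("/tmp/side9.npz",im=im,d=d,**P)
    X=depthpts(P,d); c=bot.get_obs()["ee_pos"]
    near=(np.hypot(X[...,0]-c[0],X[...,1]-c[1])<.1)&(d>0)
    for lo,hi in((.03,.07),(.07,.115)):
        m=near&(X[...,2]>lo)&(X[...,2]<hi); L=cv2.connectedComponentsWithStats(m.astype(np.uint8))
        for i in range(1,L[0]):
            if L[2][i,4]>30: p=X[L[1]==i]; print(lo,L[2][i],"z",np.percentile(p[:,2],[2,50,98]).round(4),"xy",p.mean(0).round(4))
E
```

```text
15.75 [0.5707 0.0388 0.1221] [-1.800e+02  2.000e-02  1.411e+01]
ee [0.5709 0.0387 0.1225] [ 1.80e+02 -2.00e-02  1.41e+01] torque [-0.032 -0.021 -0.033] F [ 0.  -0.3 -3.6]
plate px 17063 slopes deg [-0.18 -0.01] ztop at tcp 0.1097 rows 139 296
rect ((587.5426635742188, 43.28278350830078), (94.38670349121094, 84.43756103515625), 14.04436206817627)
hole 0 [   0    0   37   37 1060] [264. 168.] [42.6 42.6] [0.6126 0.0779 0.112 ]
hole 0 [   0    0   37   37 1022] [369. 168.] [42.6 42.6] [0.6259 0.0246 0.112 ]
in tool axes (along x, along left y) mm [array([49.9, 27.8]), array([ 49.9, -27.1])]
0.03 [326 186  20  24 222] z [0.0309 0.047  0.0613] xy [0.6214 0.0362 0.0468]
0.03 [287 190  10  16 116] z [0.031  0.0472 0.0606] xy [0.5154 0.0466 0.0472]
0.03 [307 195  18  15 231] z [0.0312 0.0414 0.0528] xy [0.5709 0.0308 0.0412]
0.03 [294 203  11  17 149] z [0.0314 0.0516 0.0611] xy [ 0.5299 -0.0068  0.0495]
0.07 [ 282  161   69   34 1078] z [0.1068 0.1121 0.1141] xy [0.5688 0.0234 0.1118]
```

Aligned at 104 mm underside height, with yaw 14.04° against the fixture's 14.16° and the plate level. I lower it 31 mm gently.

>>> {"name": "step_arm", "arguments": {
  "targets": [
    [0.02,[0,-0.2,-6],[0,0,0.001]],
    [0.02,[0,-0.2,-13],[0,0,0.001]],
    [0.02,[0,-0.2,-20],[0,0,0.001]],
    [0.02,[0,-0.2,-25],[0,0,0.001]],
    [0.02,[0,-0.2,-29],[0,0,0.001]],
    [0.02,[0,-0.2,-31],[0,0,0.001]],
    [0.02,[0,-0.2,-31],[0,0,0.001]],
    [0.02,[0,-0.2,-31],[0,0,0.001]]
  ]
}}

```text
time: 16.65
ee_pos: [0.5709, 0.0383, 0.0915]
tcp_rot: [180.0, -0.0, 14.1]
wrist_force: [0.3, 0.4, -3.0]
opening: 0.0106
grasp_force: 78.4
```

```bash
python3 w.py wa|head -1; python3 c.py wa|head -3
python3 - <<'E'
from f import *
im,d,P=load("wa"); c=bot.get_obs()["ee_pos"]; X=depthpts(P,d)
g=cv2.cvtColor(im,cv2.COLOR_RGB2GRAY)
a=np.radians(14.16); ex=np.array([np.cos(a),np.sin(a),0]);ey=np.array([-np.sin(a),np.cos(a),0])
for q in((264,168),(369,168)):
    s=d[q[1]-18:q[1]+19,q[0]-18:q[0]+19]; z=X[q[1]-18:q[1]+19,q[0]-18:q[0]+19,2]
    b=((z<c[2]-.018)&(s>0)).astype(np.uint8); L=cv2.connectedComponentsWithStats(b); i=1+np.argmax(L[2][1:,4]); b=(L[1]==i).astype(np.uint8); v,u=np.nonzero(b)
    gg=g[q[1]-18:q[1]+19,q[0]-18:q[0]+19]; print("see-through",L[2][i],"z med",np.median(z[b>0]).round(4))
    th=70; 
    cs=max(cv2.findContours(b,cv2.RETR_EXTERNAL,cv2.CHAIN_APPROX_NONE)[0],key=len);e=cv2.fitEllipse(cs);print(" hole ell",np.round(e[0],1)+np.array(q)-18,np.round(e[1],1))
    print(np.array2string(gg[::2,::2],max_line_width=200))
# where thread centres (from fixture estimate) and hole centres should project
F=np.array([.5708,.0384,.058])
K=P["K"]
def proj(W):
    p=P["R"]@W+P["t"];x=p[:2]/p[2];return (K[:2,:2]@(x*(1+P["k1"]*(x@x)))+K[:2,2]).round(1)
for sy in(1,-1):print("expected thread px",proj(F+.05*ex+sy*.028*ey))
# side camera: heights and edges
P=bot.camera_params("side"); im,d=bot.camera("side"); X=depthpts(P,d)
near=(np.hypot(X[...,0]-c[0],X[...,1]-c[1])<.1)&(d>0)
m=near&(X[...,2]>.066)&(X[...,2]<.09);p=X[m];print("side plate z",np.percentile(p[:,2],[1,5,50,95]).round(4))
E
```

```text
16.65 [0.5709 0.0383 0.0915] [ 1.800e+02 -2.000e-02  1.414e+01]
ee [0.571  0.0383 0.0915] [ 1.800e+02 -2.000e-02  1.414e+01] torque [0.016 0.001 0.003] F [-0.2 -0.2 -3.1]
plate px 17074 slopes deg [-0.18 -0.04] ztop at tcp 0.0791 rows 139 296
rect ((587.8226928710938, 42.814422607421875), (94.1694564819336, 84.44451141357422), 14.211186408996582)
see-through [  8   7  23  22 394] z med 0.0571
 hole ell [264.9 167.3] [20.4 23. ]
[[209 208 212 213 211 211 212 211 207 207 211 211 213 213 214 210 209 206 209]
 [209 207 212 214 213 212 214 215 207 208 210 213 214 212 212 210 208 209 209]
 [210 209 211 214 212 211 210 203 195 194 200 209 215 215 216 215 211 209 210]
 [209 210 213 214 212 190 154 139 123 143 151 154 185 212 216 216 212 212 212]
 [209 209 211 212 181 148 112  97  92 135 104  83 104 168 204 214 211 211 212]
 [210 210 210 186 142 106  92  92 106 138  95  68  45  84 164 209 212 210 213]
 [209 208 201 158 117 113  93  91 111 138  91  70  65  53 104 185 212 210 212]
 [209 209 191 142 148 135  92  95 123 145 114  79  73  75  93 160 205 210 211]
 [209 211 176 125 159 139  91  97 15
[... 1827 characters left out ...]
 152 143  98  92  92 115 176 184 182]
 [180 180 182 150 132 161 152 148 157 153 101 100  94  84 118 140 182 182 181]
 [181 179 184 168 143 140 114 101 113 113  99  92  85 115 149 174 187 183 181]
 [182 180 183 182 160 140 108  98 100  97  89  95 122 151 172 184 184 181 179]
 [182 182 182 182 178 167 152 129 126 125 134 146 161 178 183 182 185 182 180]
 [180 181 182 180 180 182 181 171 166 169 168 175 185 183 184 183 185 181 180]
 [178 177 182 178 178 182 183 182 184 182 181 179 185 181 183 182 184 181 179]
 [178 176 180 178 177 181 182 182 184 182 180 182 183 181 180 183 183 181 179]]
expected thread px [270.  161.7]
expected thread px [363.3 161.6]
side plate z [0.0756 0.0774 0.0814 0.0833]
```

Through both front holes the threads' dark mouths appear at (270,161) and (363,161). The expected pixels for perfect alignment were (270.0,161.7) and (363.3,161.6). The gap is about 15.5 mm and the plate is level. I let it settle for a moment, then hand in.

>>> {"name": "step_arm", "arguments": {
  "targets": [
    [0.02,[0,0,-0.4],[0,0,0]],
    [0.02,[0,0,-0.4],[0,0,0]],
    [0.02,[0,0,-0.4],[0,0,0]],
    [0.02,[0,0,-0.4],[0,0,0]],
    [0.02,[0,0,-0.4],[0,0,0]],
    [0.02,[0,0,-0.4],[0,0,0]],
    [0.02,[0,0,-0.4],[0,0,0]],
    [0.02,[0,0,-0.4],[0,0,0]]
  ]
}}

```text
time: 17.55
ee_pos: [0.5708, 0.0383, 0.0909]
tcp_rot: [180.0, 0.0, 14.1]
wrist_force: [0.0, 0.4, -3.1]
opening: 0.0104
grasp_force: 78.4
```

```bash
python3 -c "
from workcell import bot
o=bot.get_obs();print(o['ee_pos'],o['qd'],o['grasp_force']);print(bot.job_done())"
```

```text
[0.57083131 0.03826589 0.09087088] [ 0.00305536  0.11566038  0.04962566 -0.0582174  -0.07178582  0.03295161] 78.37872862815857
the job is handed in; nothing more can be done
None
```

I handed the job in at about 17.6 s: the sleeve is down on the base plate and released, and the cover is held level and still about 15 mm above the pillars with its holes over the threads (two of the four checked by camera); I felt no knocks, and the arm never went near the hexagonal rings.

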